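# Pop open the power dock on the baking table

## Task

Open the power dock so that the mixer can be plugged in: somewhere along the bare metal strip in front of its lid there is an unmarked flush release button - find it by feel or by its fine seam, press it in with your fingertips until the lid springs up by itself, then take your hand away. Do not lift the lid by hand, and leave the cookie cutters, the jar and the mug where they stand.

Things in the scene. Friction and masses are not known exactly. Their poses are not given: they have to be found in the camera images.
- dock: Power dock, aluminium and black plastic, fixed to the table: 150 mm deep (x), 320 long (y), 60 high, turned up to 0.35 rad. Origin: centre of its underside; x from the strip side (robot side) to the lid's hinge, y along it, z up. On top: button strip x -75 to -15 mm, lid x -14 to 66, y -148 to 148. End caps cover the strip beyond y +-80 mm, top at z 60. All rigid.
- strip_mid (a point): Middle of the strip's flat face (dock x -45, y 0, z 58.5 mm); axes as the dock's. It marks the strip, not the button: the button's centre is on the strip's centre line (x -45), at a y from -38 to 38 mm that differs every time and is not reported. A fingertip set on the strip stops at z 58.5; one wholly inside the button's outline sinks to 52.
- button (a joint): Travel of the release button, m: 0 out, 0.005 fully in; straight down, springs back. A 50 (y) x 38 mm (x) rectangle of the strip's own metal with a 1 mm seam, its face 1.5 mm below the strip's. Its spring takes 2 N to start and 5 N fully in; the catch lets go at about 3 mm.
- lid (a joint): Angle of the lid, rad: 0 shut and latched, 1.4 fully up. Hinged along its far edge (dock x 66, z 56 mm); once the catch is free a damped spring swings its front edge up and away from the strip within about 1.5 s and keeps it up.
- lid_edge (a point): Middle of the lid's front edge, on its top face; next to the strip (dock x = -14, z = 60 mm) while shut.
- candy_cutter: Loose red plastic cookie cutter in the shape of a wrapped sweet, 95 x 55 mm, 24 mm high, lying in front of the dock. Origin at the centre of its underside.
- star_cutter: Loose steel star cookie cutter, 72 mm across, 22 mm high, lying in front of the dock. Origin at the centre of its underside.
- jar: Loose glass jar with steel cap, 54 mm diameter, 85 mm high, standing beyond one end of the dock. Origin at the centre of its underside.
- mug: Loose white mug, 80 mm diameter, 92 mm high, with a handle, standing beyond the other end of the dock. Origin at the centre of its underside.

How it is judged:
By the outcome, as a careful person would: the job done as asked, in the order asked, and still so for the second after the job is handed in, with the robot touching nothing.
It also fails if it takes over 45 s, if anything falls off the work surface, if the arm or the gripper's body presses on something with over 40 N, if the wrist force passes 120 N, or if a joint passes its speed limit or range.

## Robot

A 6-joint arm with a two-finger parallel gripper is mounted at the origin on the work surface. World frame = base frame: x ahead of the robot, y to its left, z up, the work surface at z = 0. Lengths are in m, angles in rad, forces in N, time in s.
With the tool pointing down it reaches from about 0.35 to 0.775 m from the base axis. Payload 7.3 kg.
Tool frame: the origin (TCP) lies between the finger pads; the fingertips stand 8 mm ahead of it and the grasp point (between the pads) lies 11 mm behind it (robot.nose_length is the distance from the TCP to the fingertips, in m); z points along the fingers, y is the line along which they close (so a half turn about z gives the same grasp; the last joint's range is limited). The gripper opens to 92 mm and grips with 3 to 60 N. Pads are 19 mm wide; open, the fingers measure 130 mm over their backs; the gripper's body (75 mm by 190 mm) begins 47 mm behind the grasp point.
Start: joints at [1.146, 0.342, 1.524, -0, 1.275, -0.146], TCP at [0.144, 0.505, 0.235] pointing down, gripper open.
Joint ranges: [-2.53, 2.53], [-0.77, 2.02], [0.04, 2.7], [-1, 4.14], [0.28, 2.66], [-3.11, 3.11]. Speed limits (rad/s): [2.57, 2.57, 3.14, 3.14, 3.14, 3.14].

## Interface

Orientations are given as [roll, pitch, yaw] about the fixed x, y, z axes, in that order (R = Rz(yaw) Ry(pitch) Rx(roll)).
In Python, from cell import robot gives the robot as it stands. The module is installed in compiled form; this text tells all that it offers.
- The arm moves only by the shell command python3 -m jog 'ROWS' [FORCE]. ROWS is JSON, a list that holds one entry, the list of rows, each a list of 5 numbers: the gripper's target within -1 to 1 (fully open at 1, half-way at 0, shut at -1), then the shift along the tool's x, y, z in m, then the turn about the tool's z in rad. A call has 1 to 5 rows; each row is the pose to reach, as a shift and turn from the pose commanded when the call began, along the tool's axes at that moment; what a row does not reach only later rows make up. A row lasts 1/12 s, in which the tool goes at most 41.7 mm and 7.16 degrees, less where a joint would pass 70% of its speed; a pose out of reach is approached as far as the arm can. A call with a gripper value outside its range is refused whole. The fingers move at their own pace and stop on an object; FORCE is the grip in N (left out, the last holds). Time passes only in rows, so rows that repeat a pose let the fingers close. It gives the time, the measured TCP pose, the force, the opening and the grip force at its end, in the units of the state.
- robot.observe(): the state, without advancing time (a new reading comes with each control period).
- robot.read_camera(name): name is "side" or "top" or "wrist"; returns the picture (400x640x3 uint8, red, green, blue); there is no depth.
- robot.camera_model(name): a dict with "camera_matrix" (3x3 intrinsics, pixels), "position" and "attitude" of the camera in the world; the wrist camera has in their place "mount" (4x4, takes a point from camera to tool coordinates, whose origin is the TCP and whose axes are the flange's). Camera axes: x right, y down, z forward; pixel columns grow to the right and rows downward; lengths in m; the calibration is good to about 2 mm. A picture is of the moment at which its call begins: read the wrist's pose just before it. camera_model takes no time and is no camera call.
- robot.hand_in(): hands the job in; it is judged then, once.
The state is a dict: "time": time; "qpos": joint angles; "qvel": joint speeds; "joint_efforts": joint torques, N m; "tool_pos": TCP position; "tool_rot": TCP orientation; "contact_force": force on the tool from outside, world axes, zero at the start; "torque": the same for the moment, N m; "opening": finger opening in m; "grip_force": force on a finger pad.
Only numpy, scipy, OpenCV 4.12 (cv2) and the standard library are available. Lean on these libraries where they do the work, as an engineer would, in place of code of your own. Each camera call takes 0.05 s, during which the arm holds its last target. There are 200 camera calls.

## Working session

There is one attempt and no reset: what is moved stays moved. The work goes in short steps, Python scripts to look and compute and a shell command to move; the robot and the scene stay as the last step left them, time stands still between calls to the robot, and variables do not carry over. Pictures are saved under pics/ and viewed, at most 10 in all, crops included, and the job is handed in when it is done.

```bash
mkdir -p pics
cat > h.py <<'E'
from cell import robot
import numpy as np, cv2
from scipy.spatial.transform import Rotation as R
def pose():
    s=robot.observe(); T=np.eye(4); T[:3,3]=s["tool_pos"]; 
    r=np.array(s["tool_rot"]); T[:3,:3]=R.from_euler('xyz',r).as_matrix() if r.size==3 else r
    return T
def cam(n):
    m=robot.camera_model(n); K=np.array(m["camera_matrix"])
    if n=="wrist": T=pose()@np.array(m["mount"])
    else:
        T=np.eye(4);T[:3,3]=m["position"];a=np.array(m["attitude"])
        T[:3,:3]=R.from_euler('xyz',a).as_matrix() if a.size==3 else a
    return K,T
def ray(K,T,u,v,z):
    d=T[:3,:3]@np.linalg.inv(K)@[u,v,1]; o=T[:3,3]
    return o+d*(z-o[2])/d[2]
def proj(K,T,p):
    q=K@(T[:3,:3].T@(np.array(p)-T[:3,3])); return q[:2]/q[2]
def snap(n,f): 
    im=robot.read_camera(n)[:,:,::-1].copy(); cv2.imwrite(f,im); return im
E
python3 - <<'E'
from h import *
print(robot.observe()); print(robot.camera_model("top"))
snap("top","pics/top.png")
E
```

```text
{'time': 0.0, 'qpos': array([ 1.14600488e+00,  3.42721631e-01,  1.52501595e+00,  1.34113574e-05,
        1.27539557e+00, -1.45974187e-01]), 'qvel': array([ 3.35506848e-04, -2.24513120e-06,  1.70144612e-03,  1.47385469e-04,
        1.31179754e-03, -2.04282941e-03]), 'joint_efforts': array([-4.57344740e-04, -4.31244314e+01, -2.44219261e+01,  7.15784915e-02,
        5.61089139e-02, -1.42144786e-04]), 'tool_pos': array([0.14428772, 0.50437409, 0.23404589]), 'tool_rot': array([-3.14007041e+00, -2.36762997e-04,  2.86277130e+00]), 'contact_force': array([0.86156663, 0.28495904, 0.30558631]), 'torque': array([ 0.0211076 , -0.011768  , -0.01793485]), 'grip_force': 0.0, 'opening': 0.09194384987758801}
{'camera_matrix': array([[446.25226302,   0.        , 315.84804454],
       [  0.        , 446.25226302, 200.3804883 ],
       [  0.        ,   0.        ,   1.        ]]), 'position': array([0.44833778, 0.06421006, 1.20508016]), 'attitude': array([-3.06580458, -0.02092603, -1.59640872])}
```

View pics/top.png

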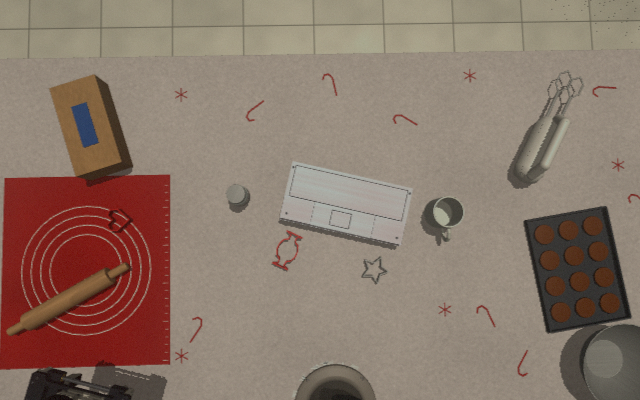

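The top view shows the dock, with corners near (293,162), (412,188), (399,245) and (279,218). A seam rectangle shows at about (340,219). The candy cutter is at (287,250), the star at (374,270), the jar at (237,195) and the mug at (445,213).

Run:
```python
from h import *
im=cv2.imread("pics/top.png")[155:255,265:425]
cv2.imwrite("pics/crop.png",cv2.resize(im,None,fx=5,fy=5,interpolation=cv2.INTER_CUBIC))
```

```text
(no output)
```

View pics/crop.png

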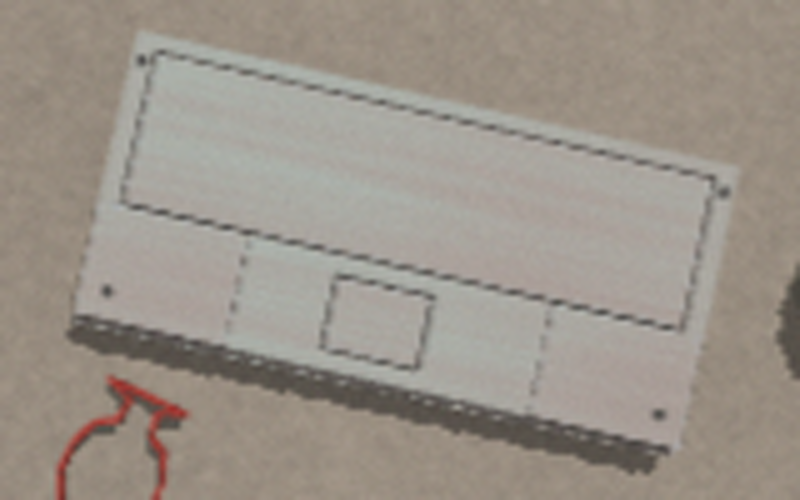

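Run:
```python
from h import *
K,T=cam("top")
f=lambda p,z: ray(K,T,265+(p[0]+.5)/5-.5,155+(p[1]+.5)/5-.5,z)
C=[f(p,.06) for p in [(140,33),(738,168),(680,450),(76,315)]]
print(np.round(C,4)); print([round(np.linalg.norm(C[i]-C[(i+1)%4]),4) for i in range(4)])
B=[f(p,.0585) for p in [(338,275),(433,297),(418,369),(323,350)]]
print(np.round(B,4),[round(np.linalg.norm(B[i]-B[(i+1)%4]),4) for i in range(4)])
ey=(C[0]-C[1]+C[3]-C[2]);ey/=np.linalg.norm(ey); ex=np.array([ey[1],-ey[0],0])
yaw=np.arctan2(ex[1],ex[0]); b=np.mean(B,0); c=np.mean(C,0)
print("yaw",yaw,"c",c,"button",b,"in dock",(b-c)@ex,(b-c)@ey)
P=pose(); print(np.round(P,3))
d=b+[0,0,.1]-P[:3,3]; print("tool shift",P[:3,:3].T@d)
for cc in ([ey,-ey]):
  a=P[:3,:3].T@cc; print("turn",np.arctan2(a[1],a[0])-np.pi/2)
```

```text
[[ 0.6378  0.0956  0.06  ]
 [ 0.5603 -0.2124  0.06  ]
 [ 0.4157 -0.1764  0.06  ]
 [ 0.4927  0.1315  0.06  ]]
[np.float64(0.3176), np.float64(0.149), np.float64(0.3174), np.float64(0.1495)]
[[ 0.51   -0.0035  0.0585]
 [ 0.4974 -0.0522  0.0585]
 [ 0.4606 -0.0433  0.0585]
 [ 0.4716  0.0053  0.0585]] [np.float64(0.0502), np.float64(0.0379), np.float64(0.0498), np.float64(0.0394)]
yaw -0.24559953022584352 c [ 0.52661946 -0.04043623  0.06      ] button [ 0.48489777 -0.02340751  0.0585    ] in dock -0.04461001687391656 0.006373597668184811
[[-0.961  0.275 -0.001  0.144]
 [ 0.275  0.961 -0.001  0.504]
 [ 0.    -0.002 -1.     0.234]
 [ 0.     0.     0.     1.   ]]
tool shift [-0.47273427 -0.41354792  0.07607181]
turn -0.03318456827728844
turn -3.1747772218670818
```

Measured sizes match the given ones (317×149 mm dock, 50×38 mm button), and the button is at dock y ≈ +6 mm. Next I move above it with the fingers closed and aligned along the dock.

```bash
python3 -m jog '[[[-1,-0.024,-0.021,0,-0.006],[-1,-0.048,-0.042,0,-0.012],[-1,-0.072,-0.063,0,-0.018],[-1,-0.096,-0.084,0,-0.024],[-1,-0.120,-0.105,0,-0.033]]]' 10
python3 -m jog '[[[-1,-0.024,-0.020,0,0],[-1,-0.048,-0.040,0,0],[-1,-0.072,-0.060,0,0],[-1,-0.096,-0.080,0,0],[-1,-0.120,-0.100,0,0]]]'
python3 -m jog '[[[-1,-0.024,-0.020,0,0],[-1,-0.048,-0.040,0,0],[-1,-0.072,-0.060,0,0],[-1,-0.096,-0.080,0,0],[-1,-0.120,-0.100,0,0]]]'
python3 -m jog '[[[-1,-0.024,-0.020,0,0],[-1,-0.048,-0.040,0,0],[-1,-0.072,-0.060,0,0],[-1,-0.072,-0.060,0,0],[-1,-0.072,-0.060,0,0]]]'
cat > s.py <<'E'
from h import *
P=pose(); b=np.array([.4849,-.0234,.0585]); print(np.round(P,3).tolist())
print("to tips on button face",P[:3,:3].T@(b+[0,0,robot.nose_length-.0015]-P[:3,3]))
a=P[:3,:3].T@[np.sin(.2456),np.cos(.2456),0]; print("turn",np.arctan2(a[1],a[0])-np.pi/2)
E
python3 s.py; python3 -c "
from h import *
im=snap('wrist','pics/w.png');K,T=cam('wrist');print(proj(K,T,[.4849,-.0234,.057]))
print(robot.observe()['contact_force'])"
```

```text
time: 0.47
tool_pos: [0.2312, 0.3693, 0.2343]
tool_rot: [-3.141, -0.0, 2.897]
contact_force: [0.1, 0.4, 0.3]
opening: 0.0629
grip_force: 0.0
time: 0.88
tool_pos: [0.3233, 0.2431, 0.2345]
tool_rot: [-3.141, -0.0, 2.896]
contact_force: [0.7, 0.9, -0.4]
opening: 0.0297
grip_force: 0.0
time: 1.3
tool_pos: [0.4154, 0.1169, 0.2344]
tool_rot: [-3.142, -0.001, 2.896]
contact_force: [-0.2, 0.7, -1.0]
opening: 0.0011
grip_force: 0.0
time: 1.72
tool_pos: [0.4704, 0.0416, 0.234]
tool_rot: [-3.142, -0.002, 2.893]
contact_force: [-0.3, 0.6, -0.7]
opening: 0.0004
grip_force: 0.0
[[-0.969, 0.246, -0.002, 0.47], [0.246, 0.969, 0.0, 0.042], [0.002, -0.0, -1.0, 0.234], [0.0, 0.0, 0.0, 1.0]]
to tips on button face [-0.03030974 -0.05945163  0.16890638]
turn -0.003029352791415141
[269.54883805 205.64523358]
[-0.40045618 -0.24258868  0.29302124]
```

View pics/w.png

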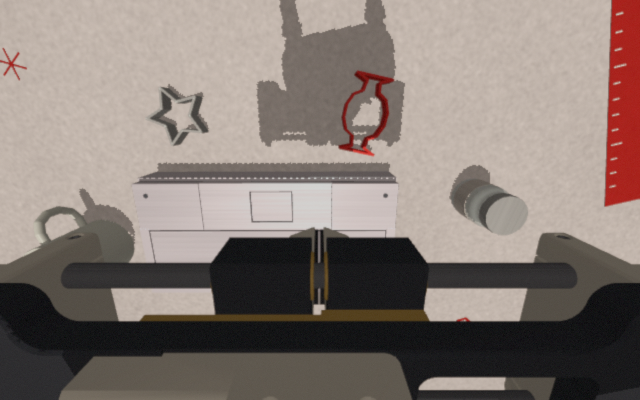

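The wrist view shows the button seam centred at about (271,206), within 2 px of the prediction (269.5,205.6). I'll go over it and descend to about 20 mm above.

```bash
python3 -m jog '[[[-1,-0.015,-0.030,0,0],[-1,-0.030,-0.059,0.01,0],[-1,-0.030,-0.059,0.04,0],[-1,-0.030,-0.059,0.07,0],[-1,-0.030,-0.059,0.1,0]]]'
python3 -m jog '[[[-1,0,0,0.025,0],[-1,0,0,0.045,0],[-1,0,0,0.05,0],[-1,0,0,0.05,0],[-1,0,0,0.05,0]]]'
python3 s.py
```

```text
time: 2.18
tool_pos: [0.4844, -0.021, 0.1339]
tool_rot: [3.141, 0.001, 2.896]
contact_force: [1.1, 1.3, -0.5]
opening: 0.0004
grip_force: 0.0
time: 2.6
tool_pos: [0.4853, -0.0212, 0.0855]
tool_rot: [3.141, 0.001, 2.897]
contact_force: [-0.2, 0.5, 0.4]
opening: 0.0006
grip_force: 0.0
[[-0.97, 0.242, 0.001, 0.485], [0.242, 0.97, 0.0, -0.021], [-0.001, 0.0, -1.0, 0.086], [0.0, 0.0, 0.0, 1.0]]
to tips on button face [-0.00016904 -0.00226445  0.02053238]
turn 0.0008679796181743082
```

Now the slow press: face contact at ~20.5 mm, catch releases at ~3 mm of travel, bottom at 25.5 mm.

```bash
python3 -m jog '[[[-1,0,-0.0022,0.006,0],[-1,0,-0.0022,0.011,0],[-1,0,-0.0022,0.015,0],[-1,0,-0.0022,0.018,0],[-1,0,-0.0022,0.018,0]]]'
python3 -m jog '[[[-1,0,0,0.002,0],[-1,0,0,0.0035,0],[-1,0,0,0.005,0],[-1,0,0,0.005,0],[-1,0,0,0.005,0]]]'
python3 -m jog '[[[-1,0,0,0.0005,0],[-1,0,0,0.001,0],[-1,0,0,0.0015,0],[-1,0,0,0.0015,0],[-1,0,0,0.0015,0]]]'
python3 s.py; python3 -c "
from h import *
snap('side','pics/s1.png')"
```

```text
time: 3.02
tool_pos: [0.4842, -0.0239, 0.0662]
tool_rot: [3.142, -0.001, 2.896]
contact_force: [-0.2, -0.3, -0.3]
opening: 0.0003
grip_force: 0.0
time: 3.43
tool_pos: [0.4846, -0.024, 0.0617]
tool_rot: [3.142, 0.0, 2.896]
contact_force: [0.4, 0.5, 0.6]
opening: 0.0006
grip_force: 0.2
time: 3.85
tool_pos: [0.4846, -0.024, 0.0604]
tool_rot: [3.142, 0.0, 2.896]
contact_force: [-1.0, -0.3, 4.6]
opening: 0.0003
grip_force: 2.3
[[-0.97, 0.243, 0.0, 0.485], [0.243, 0.97, -0.0, -0.024], [-0.0, 0.0, -1.0, 0.06], [0.0, 0.0, 0.0, 1.0]]
to tips on button face [-8.96451271e-05  6.79759979e-04 -4.63336603e-03]
turn -0.00015681962285851725
```

View pics/s1.png

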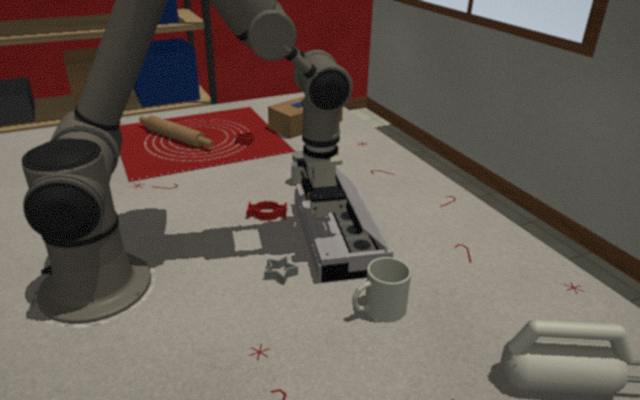

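The lid is up, with the sockets visible at about (350,230), and the props still stand. I'll let it settle briefly, then retreat straight up.

```bash
python3 -m jog '[[[-1,0,0,-0.005,0],[-1,0,0,-0.015,0],[-1,0,0,-0.03,0],[-1,0,0,-0.045,0],[-1,0,0,-0.06,0]]]'
python3 -m jog '[[[-1,0,0,-0.025,0],[-1,0.01,0,-0.05,0],[-1,0.02,0,-0.075,0],[-1,0.03,0,-0.1,0],[-1,0.03,0,-0.1,0]]]'
python3 -m jog '[[[-1,0.02,0.03,0,0],[-1,0.03,0.06,0,0],[-1,0.04,0.09,0,0],[-1,0.04,0.12,0,0],[-1,0.04,0.15,0,0]]]'
python3 -m jog '[[[-1,0,0,0,0],[-1,0,0,0,0],[-1,0,0,0,0],[-1,0,0,0,0],[-1,0,0,0,0]]]'
python3 -c "
from h import *
a=snap('side','pics/s2.png');b=snap('top','pics/t2.png')
cv2.imwrite('pics/both.png',cv2.resize(np.hstack([a[120:360,140:460],b[120:360,180:500]]),None,fx=1.25,fy=1.25))"
```

```text
time: 4.32
tool_pos: [0.4841, -0.0238, 0.1207]
tool_rot: [3.141, -0.001, 2.896]
contact_force: [-0.3, 0.0, -0.5]
opening: 0.0005
grip_force: 0.0
time: 4.73
tool_pos: [0.4559, -0.0165, 0.2245]
tool_rot: [3.141, 0.007, 2.896]
contact_force: [0.6, 0.5, -0.1]
opening: 0.0004
grip_force: 0.0
time: 5.15
tool_pos: [0.4525, 0.14, 0.22]
tool_rot: [-3.142, -0.001, 2.896]
contact_force: [1.5, -0.4, -0.5]
opening: 0.0004
grip_force: 0.0
time: 5.57
tool_pos: [0.453, 0.1376, 0.2201]
tool_rot: [-3.141, -0.0, 2.894]
contact_force: [0.2, -0.0, -0.1]
opening: 0.0001
grip_force: 0.0
```

View pics/both.png

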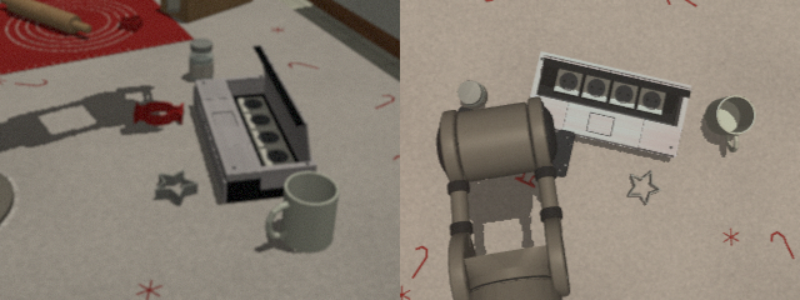

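The lid stands fully up with four sockets exposed (combined picture, about (600,90)). The jar, mug and cutters are in place and the arm is clear of everything.

```bash
python3 -c "
from cell import robot
print(robot.hand_in())"
```

```text
the job is handed in; nothing more can be done
None
```

The dock is open: I pressed the release button at dock y ≈ +6 mm, the lid sprang up by itself and stayed up, the arm is clear, the cutters, jar and mug were not moved, and the job is handed in.

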